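Point out the meal that has no spoon, then press the call button

ROBOT

A 7-joint arm with a two-finger parallel gripper is mounted at the origin on the work surface. World frame = base frame: x ahead of the robot, y to its left, z up, the work surface at z = 0. Lengths are in m, angles in rad, forces in N, time in s.
With the tool pointing down it reaches from about 0.4 to 0.9 m from the base axis. Payload 5.5 kg.
Tool frame: the origin (TCP) lies on the front face of the gripper's body, between the roots of the fingers; the fingertips stand 73 mm ahead of it and the grasp point (between the pads) lies 54 mm ahead of it; z points along the fingers, x is the direction in which the jaws open and shut, and the axes are right-handed (so a half turn about z gives the same grasp; the last joint's range is limited). The gripper opens to 85 mm and grips with 20 to 120 N. Pads are 22 mm wide; open, the fingers measure 114 mm over their backs; the gripper's body (76 mm by 85 mm) begins 54 mm behind the grasp point. The pads swing forward as they close: fully open they stand 13 mm farther back than shut.
Start: joints at [-0.879, 0.501, -0.427, 1.55, 0.221, 1.138, -0.21], TCP at [0.27, 0.591, 0.304] pointing down, gripper open.
Joint ranges: [-2.88, 2.88], [-0.31, 2.03], [-1.54, 1.56], [0.2, 2.42], [-1.41, 4.55], [0.19, 2.02], [-2.57, 2.57]. Speed limits (rad/s): [2.57, 2.57, 3.14, 3.14, 3.14, 3.14, 3.14].

INTERFACE

Orientations are given as a unit quaternion [w, x, y, z].
In Python, from rig import bot, vision gives the robot as it stands.
- The arm moves only by the tool drive_tool, never from a script. Its argument "series" is one flat list of numbers, 5 for each row, row after row: the gripper's target within -1 to 1 (fully open at 1, half-way at 0, shut at -1), then the shift along the tool's x, y, z in mm, then the turn about the tool's z in degrees. In form: [claw, tx, ty, tz, spin, claw, tx, ty, tz, spin, ...]. A call has 1 to 20 rows; each row shifts and turns the pose as measured when the row begins, along the tool's axes as they then stand; what a row does not reach is not made up. A row lasts 1/8 s, in which the tool goes at most 62.5 mm and 10.7 degrees, less where a joint would pass 70% of its speed; a pose out of reach is approached as far as the arm can. A call is refused whole if a number of a shift passes 62.5 or a number of a turn 10.7, either way. A call with a gripper value outside its range is refused whole. The fingers move at their own pace and stop on an object; "grip_force" is the grip in N (left out, the last holds). Time passes only in rows, so rows that do not move let the fingers close. It gives the time, the measured TCP pose, the force and the opening at its end, in the units of the state.
- bot.read_state(): the state, without advancing time (a new reading comes with each control period).
- vision.get_image(name): name is "scene" or "top" or "wrist"; returns a dict with "pixels" (384x512x3 uint8, blue, green, red), "range_z" (384x512 float32, m along the optical axis (not along the pixel's ray), 0 where there is no reading), "fx", "fy", "cx", "cy" (pixels), "k1" (the pictures are not rectified: a ray, as slopes to the right and down, at radius r is drawn at 1 + k1 r^2 times it, then the intrinsics apply), "pose" (4x4, takes a point from camera to world coordinates). Camera axes: x right, y down, z forward; pixel columns grow to the right and rows downward; lengths in m; the calibration is good to about 2 mm. A picture is of the moment at which its call begins.
- bot.finish_job(): hands the job in, once; it reports no verdict.
The state is a dict: "t": time; "joints": joint angles; "joint_vel": joint speeds; "effort": joint torques, N m; "position": TCP position; "tcp_rot": TCP orientation; "wrist_force": force on the tool from outside, world axes, zero at the start; "ft_torque": the same for the moment, N m; "grip_width": finger opening in m.
Only numpy, scipy, OpenCV 4.12 (cv2) and the standard library are available. Lean on these libraries where they do the work, as an engineer would, in place of code of your own. Each camera call takes 0.05 s, during which the arm holds its last target.

TASK

One of the three packed meals has no blue spoon in the slot on its lid: point at the middle of that empty slot with the fingertips, about 2 to 3 cm above it without touching, and keep pointing for three seconds so that the checker can note it. Then press the green button down and let it come up again to send the report. Do not touch or move any meal, the sauce bottle, the cup or the spare spoon, do not press the red button, and stay well above the other two meals.

Things in the scene. Friction and masses are not known exactly. Their poses are not given: they have to be found in the camera images.
- meal_short: Loose cream meal box, white lid, orange rim line, 160 (x) x 115 (y) x 52 mm high, 0.45 kg. Origin: centre of its underside; z up. On the lid, a spoon slot 140 (x) x 40 mm, centred 20 mm towards +y: dark floor in a grey border that rises to 56 mm. Two green dots on the other half. In this one the slot is empty: only its dark floor shows.
- meal_a: Loose cream meal box, white lid, orange rim line, 160 (x) x 115 (y) x 52 mm high, 0.45 kg. Origin: centre of its underside; z up. On the lid, a spoon slot 140 (x) x 40 mm, centred 20 mm towards +y: dark floor in a grey border that rises to 56 mm. Two green dots on the other half. In this one a blue spoon lies in the slot.
- meal_b: Loose cream meal box, white lid, orange rim line, 160 (x) x 115 (y) x 52 mm high, 0.45 kg. Origin: centre of its underside; z up. On the lid, a spoon slot 140 (x) x 40 mm, centred 20 mm towards +y: dark floor in a grey border that rises to 56 mm. Two green dots on the other half. In this one a blue spoon lies in the slot.
- slot_empty (a point): Middle of the spoon slot on the lid of meal_short, on the slot's floor, 53 mm above the counter; x along the slot, z up. This slot is empty.
- slot_a (a point): Middle of the spoon slot on the lid of meal_a, on the slot's floor, 53 mm above the counter; x along the slot, z up. It holds a spoon.
- slot_b (a point): Middle of the spoon slot on the lid of meal_b, on the slot's floor, 53 mm above the counter; x along the slot, z up. It holds a spoon.
- call_top (a point): Centre of the top of the green push button, 32 mm across, on its own grey 64 x 64 mm block, fixed to the counter behind the meals as the robot sees them. z up. The green and red blocks stand side by side, 100 mm or more apart, in either order.
- call (a joint): Travel of the green push button, pressed straight down: 0 up, 0.006 m fully down; a spring returns it, fully down takes about 5 N.
- stop_top (a point): Centre of the top of the red push button, 32 mm across, on its own grey 64 x 64 mm block, fixed to the counter behind the meals as the robot sees them. z up. The green and red blocks stand side by side, 100 mm or more apart, in either order.
- stop (a joint): Travel of the red push button, pressed straight down: 0 up, 0.006 m fully down; a spring returns it, fully down takes about 5 N.
- sauce: Closed amber sauce bottle with a red cap and a paper label, 56 mm across, 150 mm high, standing loose at one far side. Origin: centre of its underside.
- cup: Empty metal cup, 72 mm across the rim, 85 mm high, standing loose at the other far side. Origin: centre of its underside.
- spare_spoon: Spare blue spoon, 160 mm long, lying loose on the counter to the robot's right of the meals. Origin: middle of its length, on its underside; it lies along its x.
Not all that is in view belongs to the job. Leave any brown or turquoise look-alike of the meal_short alone. Of the things that look like the sauce, the larger one is meant.

How it is judged:
By the outcome, as a careful person would: the job done as asked, in the order asked, and still so for the second after the job is handed in, with the robot touching nothing.
It also fails if it takes over 48 s, if anything falls off the work surface, if the arm or the gripper's body presses on something with over 40 N, if the wrist force passes 120 N, or if a joint passes its speed limit or range.

## Working session

There is one attempt and no reset: what is moved stays moved. The work goes in short steps, Python scripts to look and compute and a tool call to move; the robot and the scene stay as the last step left them, time stands still between calls to the robot, and variables do not carry over. Pictures are saved under pics/ and viewed, and the job is handed in when it is done.

Besides the shell and the picture viewer there is one more tool, called after "Call:" as name(argument=value, ...), one argument or row to a line, values as JSON. drive_tool: Moves the arm, as the interface text tells. Its arguments: {"type":"object","properties":{"series":{"type":"array","items":{"type":"number"}},"grip_force":{"type":"number"}},"required":["series"]}

```bash
ls; mkdir -p pics; cat > h.py <<'E'
import numpy as np, cv2, pickle
from rig import bot, vision
def grab(n,f):
    d=vision.get_image(n); pickle.dump(d,open(f'/tmp/{f}.pkl','wb')); cv2.imwrite(f'pics/{f}.png',d['pixels']); return d
def load(f): return pickle.load(open(f'/tmp/{f}.pkl','rb'))
def ray(d,u,v):
    K=np.array([[d['fx'],0,d['cx']],[0,d['fy'],d['cy']],[0,0,1]])
    p=cv2.undistortPoints(np.array([[[u,v]]],float),K,np.array([d['k1'],0,0,0.]))[0,0]
    return np.array([p[0],p[1],1])
def pt(d,u,v,z=None):
    r=ray(d,u,v);T=np.array(d['pose'])
    if z is None: return T[:3,:3]@(r*d['range_z'][int(round(v)),int(round(u))])+T[:3,3]
    w=T[:3,:3]@r; return T[:3,3]+w*(z-T[2,3])/w[2]
E
python3 - <<'E'
from h import *
for n in ['scene','top','wrist']:
    d=grab(n,n+'0'); print(n,np.round(d['pose'],3).tolist(),d['k1'],d['fx'])
print(bot.read_state())
E
```

```text
pics
scene [[-0.644, 0.442, -0.625, 1.453], [0.765, 0.356, -0.537, 0.658], [-0.015, -0.823, -0.567, 0.923], [0.0, 0.0, 0.0, 1.0]] -0.12253951635365581 489.8997708209795
top [[-0.024, -0.999, 0.047, 0.382], [-1.0, 0.024, 0.007, -0.164], [-0.008, -0.047, -0.999, 1.886], [0.0, 0.0, 0.0, 1.0]] 0.0522208091226251 484.0116834306839
wrist [[0.416, 0.876, 0.243, 0.209], [0.909, -0.4, -0.114, 0.618], [-0.003, 0.268, -0.963, 0.374], [0.0, 0.0, 0.0, 1.0]] -0.0728098427335398 332.15581923270037
{'t': 0.15, 'joints': array([-0.8788182 ,  0.50165108, -0.42682046,  1.55119858,  0.22080263,
        1.13828904, -0.21032142]), 'joint_vel': array([-0.00145259, -0.00197082,  0.00051628, -0.00359488,  0.00015467,
       -0.00132283, -0.00123064]), 'effort': array([-6.26869791e-03, -5.70037758e+01, -5.82486302e+00, -2.81286353e+01,
        1.07581500e-02,  7.87620025e-03, -9.66872022e-06]), 'position': array([0.27010726, 0.59076078, 0.30308983]), 'tcp_rot': array([ 3.80736200e-04,  8.41353027e-01,  5.40485451e-01, -6.45388148e-04]), 'wrist_force': array([ 0.22308281, -0.12595316,  0.04477879]), 'ft_torque': array([-0.010154  , -0.00795676,  0.0133027 ]), 'grip_width': 0.08520598496162542}
```

View pics/scene0.png

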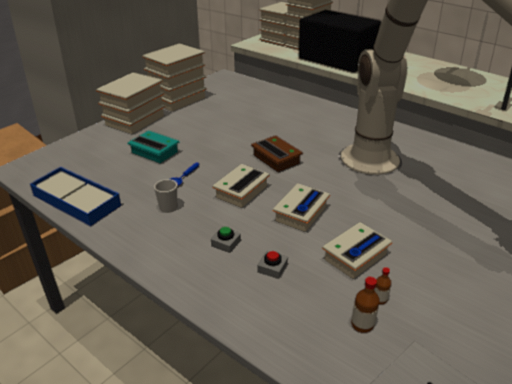

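View pics/top0.png

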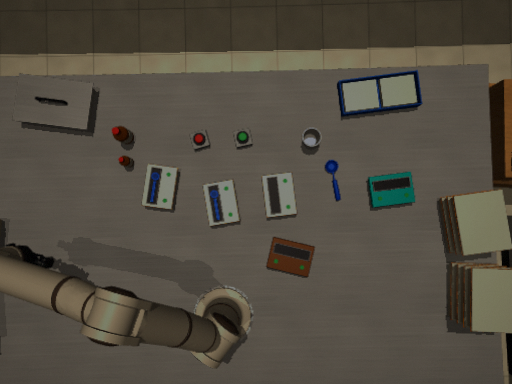

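The scene view shows the empty cream meal at about (241,183) and the green button at (226,233). In the top view they are at (279,195) and (243,137). I'll enlarge both.

```bash
python3 - <<'E'
from h import *
t=load('top0')['pixels']; s=load('scene0')['pixels']
cv2.imwrite('pics/tc.png',cv2.resize(t[115:235,180:330],None,fx=5,fy=5,interpolation=cv2.INTER_CUBIC))
cv2.imwrite('pics/sc.png',cv2.resize(s[155:285,190:320],None,fx=4.6,fy=4.6,interpolation=cv2.INTER_CUBIC))
E
```

```text
(no output)
```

View pics/tc.png

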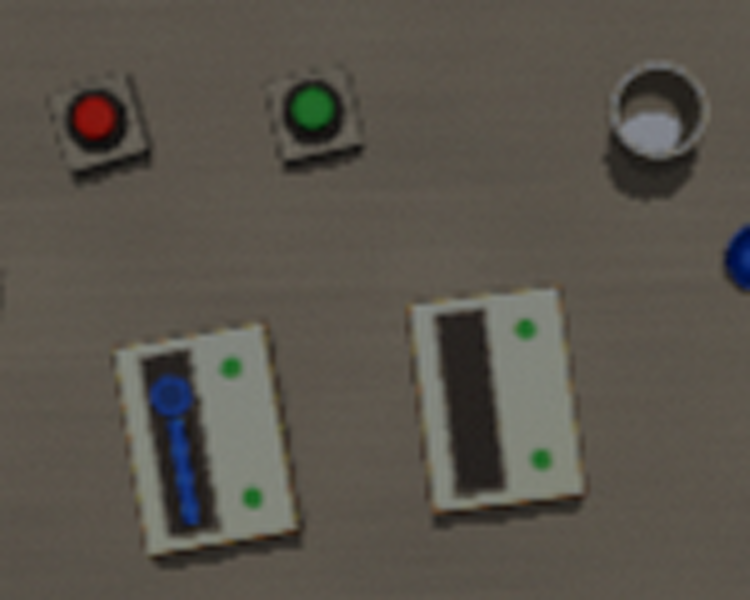

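View pics/sc.png

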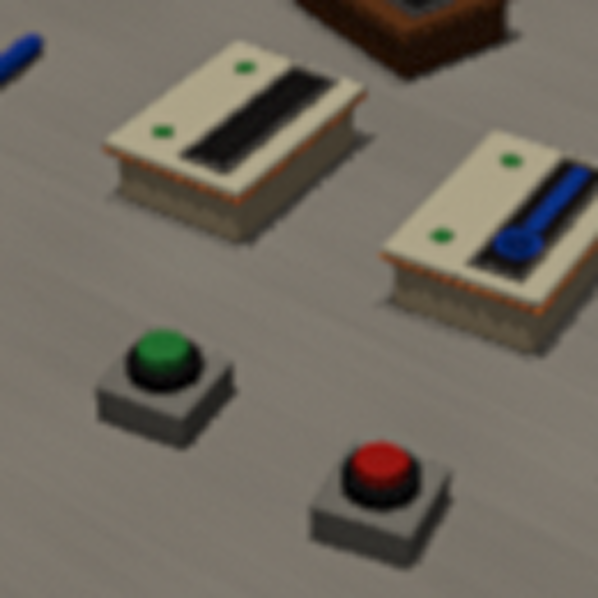

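```bash
python3 - <<'E'
from h import *
t=load('top0'); s=load('scene0')
r=lambda p:print(np.round(p,4))
f=lambda c:(180+(c[0]+.5)/5-.5,115+(c[1]+.5)/5-.5)
g=lambda c:(190+(c[0]+.5)/4.6-.5,155+(c[1]+.5)/4.6-.5)
print('slot');r(pt(t,*f((470.5,402)),.053));r(pt(t,*f((470.5,402))))
r(pt(s,*g((262,119)),.053));r(pt(s,*g((262,119))))
print('green');r(pt(t,*f((313,108))));r(pt(s,*g((163,348))))
z=pt(s,*g((163,348)))[2]; r(pt(t,*f((313,108)),z))
print('red');r(pt(t,*f((96,117))));
print('slot ends');r(pt(t,*f((461,312)),.053));r(pt(t,*f((480,492.5)),.053))
print('counter');r(pt(t,*f((360,270))))
for n,c in dict(mealB_far=(263,325),sauce=(-300,90),cup=(660,112)).items(): print(n);r(pt(t,*f(c)))
E
```

```text
slot
[ 0.4561 -0.2063  0.053 ]
[ 0.4564 -0.2064  0.0465]
[ 0.4548 -0.2065  0.053 ]
[ 0.4524 -0.2085  0.0509]
green
[ 0.6842 -0.0917  0.0465]
[ 0.6846 -0.0912  0.0509]
[ 0.6834 -0.0919  0.0509]
red
[0.6794 0.0727 0.0582]
slot ends
[ 0.5246 -0.2008  0.053 ]
[ 0.3874 -0.2117  0.053 ]
counter
[ 0.5638 -0.1237 -0.0025]
mealB_far
[ 0.5191 -0.0497  0.0429]
sauce
[0.6957 0.3538 0.1206]
cup
[ 0.6806 -0.3607  0.007 ]
```

Call:
drive_tool(
  series=[-1,-15,20,0,0,-1,-26,37,0,0,-1,-26,37,0,0,-1,-26,37,0,0,-1,-26,37,0,0,-1,-26,37,0,0,-1,-26,37,0,0,-1,-26,37,0,0,-1,-26,37,0,0,-1,-26,37,0,0,-1,-15,20,0,0,-1,0,0,0,0],
  grip_force=20,
)

```text
t: 1.65
position: [0.5049, 0.1821, 0.2993]
tcp_rot: [0.0, 0.841, 0.541, -0.004]
wrist_force: [-0.5, -0.1, 0.2]
grip_width: 0.0001
```

```bash
cat >> h.py <<'E'
def todo(tgt):
    from scipy.spatial.transform import Rotation as Q
    s=bot.read_state(); R=Q.from_quat(s['tcp_rot'],scalar_first=True).as_matrix()
    print(round(s['t'],2),np.round(s['position'],4),'axes',np.round(R,3).tolist(),'j',np.round(s['joints'],2),'F',np.round(s['wrist_force'],1),s['grip_width'])
    print('mm',np.round(1000*R.T@(np.array(tgt)-s['position']),1))
E
python3 -c "
from h import *
todo([.4555,-.2064,.29]);todo([.4555,-.2064,.151])"
```

```text
1.65 [0.5049 0.1821 0.2993] axes [[0.415, 0.91, -0.006], [0.91, -0.415, -0.004], [-0.006, -0.004, -1.0]] j [-0.17  0.29 -0.27  1.84  0.09  1.03  0.67] F [-0.5 -0.1  0.2] 0.000132072202744659
mm [-373.9  116.2   11.2]
1.65 [0.5049 0.1821 0.2993] axes [[0.415, 0.91, -0.006], [0.91, -0.415, -0.004], [-0.006, -0.004, -1.0]] j [-0.17  0.29 -0.27  1.84  0.09  1.03  0.67] F [-0.5 -0.1  0.2] 0.000132072202744659
mm [-373.1  116.7  150.2]
```

Call:
drive_tool(
  series=[-1,-20,6,0,0,-1,-42,13,1,0,-1,-42,13,1,0,-1,-42,13,1,0,-1,-42,13,1,0,-1,-42,13,1,0,-1,-42,13,1,0,-1,-42,13,1,0,-1,-42,13,1,0,-1,-20,6,0,0,-1,0,0,0,0,-1,0,0,0,0],
)

```text
t: 3.15
position: [0.4567, -0.1994, 0.2904]
tcp_rot: [-0.004, 0.834, 0.552, -0.001]
wrist_force: [1.1, -0.1, -0.4]
grip_width: -0.0002
```

```bash
python3 -c "
from h import *
todo([.4555,-.2064,.151]); grab('wrist','w1')"
```

```text
3.15 [ 0.4567 -0.1994  0.2904] axes [[0.39, 0.921, -0.006], [0.921, -0.39, 0.005], [0.002, -0.008, -1.0]] j [ 0.38  0.22 -0.02  1.95  0.    0.99  1.52] F [ 1.1 -0.1 -0.4] -0.00015222781808163906
mm [ -7.2   2.7 139.4]
```

View pics/w1.png

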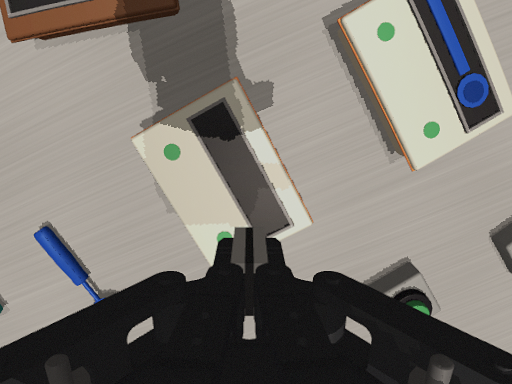

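The wrist view shows the empty slot with corners near (223,98), (189,120), (292,225) and (257,238), and the green button at (418,308). I'll check the slot middle from here.

```bash
python3 -c "
from h import *
d=load('w1')
P=[pt(d,*c,.055) for c in [(223,98),(189,120),(292,225),(257,238)]]
print(np.round(P,4),np.mean(P,0))
print(pt(d,241,168),pt(d,200,150))"
```

```text
[[ 0.3867 -0.1956  0.055 ]
 [ 0.3923 -0.2321  0.055 ]
 [ 0.5245 -0.1824  0.055 ]
 [ 0.5238 -0.2196  0.055 ]] [ 0.45682061 -0.20743712  0.055     ]
[ 0.45210966 -0.20619105  0.05415568] [ 0.42143608 -0.23481146  0.05341122]
```

Call:
drive_tool(
  series=[-1,-4,1,20,0,-1,-3,1,30,0,-1,0,0,30,0,-1,0,0,25,0,-1,0,0,15,0,-1,0,0,5,0,-1,0,0,0,0],
)

```text
t: 4.08
position: [0.46, -0.1959, 0.1639]
tcp_rot: [-0.003, 0.829, 0.559, 0.001]
wrist_force: [0.5, -0.5, 0.3]
grip_width: -0.0003
```

```bash
python3 -c "
from h import *
todo([.4558,-.2066,.151])"
```

```text
4.08 [ 0.46   -0.1959  0.1639] axes [[0.375, 0.927, -0.001], [0.927, -0.375, 0.007], [0.006, -0.004, -1.0]] j [ 0.38  0.4  -0.03  2.04  0.01  0.7   1.53] F [ 0.5 -0.5  0.3] -0.00033751568658862383
mm [-11.5   0.2  12.8]
```

Call:
drive_tool(
  series=[-1,-7,0,7,0,-1,-5,0,5,0,-1,0,0,0,0],
)

```text
t: 4.45
position: [0.4562, -0.2087, 0.1528]
tcp_rot: [-0.002, 0.829, 0.559, 0.002]
wrist_force: [0.3, 0.4, 0.0]
grip_width: -0.0001
```

```bash
python3 -c "
from h import *
todo([.4558,-.2066,.151]); grab('wrist','w2');grab('scene','s2')
for n in 's',: 
  s=load('s2')['pixels'];cv2.imwrite('pics/s2c.png',cv2.resize(s[100:230,180:310],None,fx=4.6,fy=4.6,interpolation=cv2.INTER_CUBIC))"
```

```text
4.45 [ 0.4562 -0.2087  0.1528] axes [[0.376, 0.927, 0.002], [0.927, -0.376, 0.005], [0.006, -0.0, -1.0]] j [ 0.4   0.42 -0.03  2.05  0.01  0.67  1.56] F [0.3 0.4 0. ] -7.887078919711801e-05
mm [ 1.8 -1.1  1.8]
```

View pics/s2c.png

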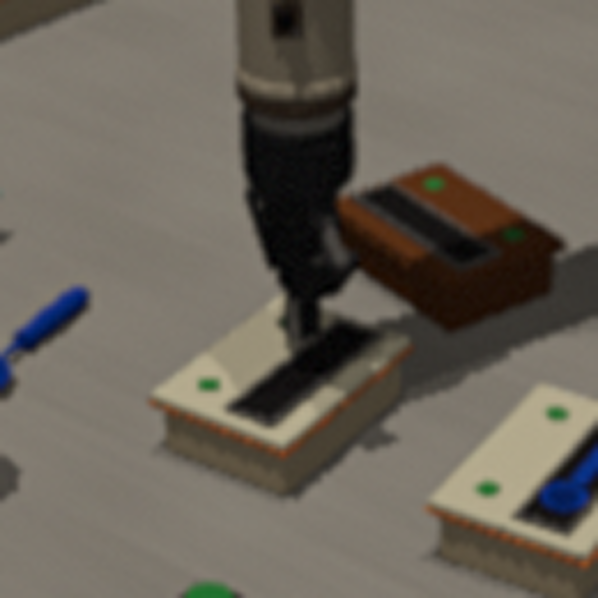

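View pics/w2.png

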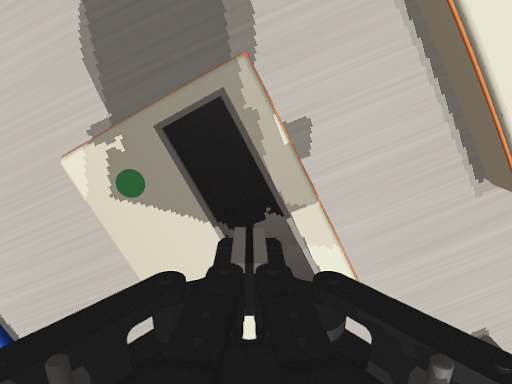

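```bash
python3 -c "
from h import *
s=load('s2'); print(pt(s,180+303/4.6,100+350/4.6,.08))"
```

```text
[ 0.46787419 -0.19769496  0.08      ]
```

Call:
drive_tool(
  series=[-1,1.5,-1,1.5,0,-1,0,0,0,0,-1,0,0,0,0,-1,0,0,0,0,-1,0,0,0,0,-1,0,0,0,0],
)

```text
t: 5.3
position: [0.4566, -0.206, 0.1519]
tcp_rot: [-0.001, 0.829, 0.559, 0.003]
wrist_force: [1.3, 0.5, 0.3]
grip_width: -0.0001
```

```bash
python3 -c "
from h import *
todo([.4558,-.2066,.151])"
```

```text
5.3 [ 0.4566 -0.206   0.1519] axes [[0.375, 0.927, 0.003], [0.927, -0.375, 0.005], [0.006, 0.001, -1.0]] j [ 0.4   0.42 -0.03  2.05  0.01  0.67  1.55] F [1.3 0.5 0.3] -7.818466647727012e-05
mm [-0.9 -0.5  0.9]
```

```bash
python3 -c "
from h import *
s=load('s2')
for v in range(168,182):
  print(v,[tuple(np.round(1000*pt(s,u,v)).astype(int)) for u in (243,245,247)])
w=load('w2'); print([np.round(pt(w,u,v),3) for u,v in [(242,232),(258,232),(242,245),(220,245)]])"
```

```text
168 [(np.int64(471), np.int64(-206), np.int64(108)), (np.int64(465), np.int64(-203), np.int64(107)), (np.int64(467), np.int64(-193), np.int64(111))]
169 [(np.int64(471), np.int64(-207), np.int64(104)), (np.int64(466), np.int64(-203), np.int64(103)), (np.int64(459), np.int64(-200), np.int64(101))]
170 [(np.int64(469), np.int64(-208), np.int64(99)), (np.int64(469), np.int64(-200), np.int64(102)), (np.int64(462), np.int64(-198), np.int64(100))]
171 [(np.int64(468), np.int64(-209), np.int64(95)), (np.int64(468), np.int64(-201), np.int64(98)), (np.int64(465), np.int64(-195), np.int64(99))]
172 [(np.int64(465), np.int64(-212), np.int64(88)), (np.int64(469), np.int64(-200), np.int64(95)), (np.int64(461), np.int64(-198), np.int64(92))]
173 [(np.int64(467), np.int64(-211), np.int64(86)), (np.int64(468), np.int64(-201), np.int64(91)), (np.int64(457), np.int64(-202), np.int64(84))]
174 [(np.int64(433), np.int64(-241), np.int64(53)), (np.int64(462), np.int64(-206), np.int64(82)), (np.int64(432), np.int64(-223), np.int64(60))]
175 [(np.int64(439), np.int64(-235), np.int64(55)), (np.int64(437), np
[... 384 characters left out ...]
61), np.int64(-216), np.int64(61)), (np.int64(447), np.int64(-220), np.int64(53)), (np.int64(443), np.int64(-215), np.int64(53))]
179 [(np.int64(459), np.int64(-218), np.int64(56)), (np.int64(457), np.int64(-211), np.int64(58)), (np.int64(451), np.int64(-208), np.int64(56))]
180 [(np.int64(462), np.int64(-216), np.int64(55)), (np.int64(456), np.int64(-212), np.int64(53)), (np.int64(453), np.int64(-207), np.int64(54))]
181 [(np.int64(470), np.int64(-209), np.int64(58)), (np.int64(462), np.int64(-207), np.int64(55)), (np.int64(458), np.int64(-202), np.int64(55))]
[array([ 0.446, -0.208,  0.091]), array([ 0.449, -0.202,  0.092]), array([ 0.446, -0.208,  0.104]), array([ 0.446, -0.218,  0.096])]
```

The range readings put the fingertips at z ≈ 0.08, within about 1 mm of the slot middle. I'll hold the point for more than 3 s.

Call:
drive_tool(
  series=[-1,0,0,1,0,-1,0,0,0,0,-1,0,0,0,0,-1,0,0,0,0,-1,0,0,0,0,-1,0,0,0,0,-1,0,0,0,0,-1,0,0,0,0,-1,0,0,0,0,-1,0,0,0,0,-1,0,0,0,0,-1,0,0,0,0,-1,0,0,0,0,-1,0,0,0,0],
)

```text
t: 7.05
position: [0.4566, -0.206, 0.1508]
tcp_rot: [-0.001, 0.829, 0.559, 0.003]
wrist_force: [-0.3, -0.6, 0.5]
grip_width: -0.0004
```

```bash
python3 -c "
from h import *
todo([.4558,-.2066,.151])"
```

```text
7.05 [ 0.4566 -0.206   0.1508] axes [[0.375, 0.927, 0.003], [0.927, -0.375, 0.005], [0.006, 0.001, -1.0]] j [ 0.4   0.43 -0.03  2.05  0.01  0.67  1.55] F [-0.3 -0.6  0.5] -0.00042235569532900565
mm [-0.9 -0.5 -0.2]
```

Call:
drive_tool(
  series=[-1,0,0,0,0,-1,0,0,0,0,-1,0,0,0,0,-1,0,0,0,0,-1,0,0,0,0,-1,0,0,0,0,-1,0,0,0,0,-1,0,0,0,0,-1,0,0,0,0,-1,0,0,0,0,-1,0,0,0,0,-1,0,0,0,0,-1,0,0,0,0,-1,0,0,0,0,-1,0,0,0,0,-1,0,0,0,0],
)

```text
t: 9.05
position: [0.4566, -0.206, 0.1508]
tcp_rot: [-0.001, 0.829, 0.559, 0.003]
wrist_force: [0.1, 0.1, -0.6]
grip_width: -0.0003
```

```bash
python3 -c "
from h import *
todo([.684,-.0915,.20])"
```

```text
9.05 [ 0.4566 -0.206   0.1508] axes [[0.375, 0.927, 0.003], [0.927, -0.375, 0.005], [0.006, 0.001, -1.0]] j [ 0.4   0.43 -0.03  2.05  0.01  0.67  1.55] F [ 0.1  0.1 -0.6] -0.0003168747692258817
mm [191.6 168.  -47.8]
```

Call:
drive_tool(
  series=[-1,0,0,-25,0,-1,0,0,-35,0,-1,15,13,-20,0,-1,28,25,0,0,-1,28,25,0,0,-1,28,25,0,0,-1,28,25,0,0,-1,28,25,0,0,-1,28,25,0,0,-1,5,5,0,0,-1,0,0,0,0,-1,0,0,0,0],
)

```text
t: 10.55
position: [0.6865, -0.0941, 0.2329]
tcp_rot: [-0.002, 0.83, 0.557, 0.001]
wrist_force: [0.1, -0.1, -0.2]
grip_width: 0.0002
```

```bash
python3 -c "
from h import *
todo([.684,-.0915,.16]); grab('wrist','w3')"
```

```text
10.55 [ 0.6865 -0.0941  0.2329] axes [[0.379, 0.925, -0.001], [0.925, -0.379, 0.005], [0.004, -0.002, -1.0]] j [ 0.14  0.61 -0.06  1.5   0.03  1.03  1.26] F [ 0.1 -0.1 -0.2] 0.00020734639678935557
mm [ 1.2 -3.1 72.9]
```

View pics/w3.png

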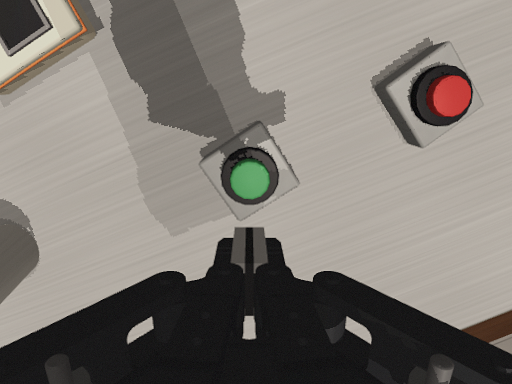

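The wrist view shows the whole green button at (250,181), with the red one well away at (451,96). I'll measure the green centre from here.

```bash
python3 -c "
from h import *
w=load('w3'); print(pt(w,250,181),pt(w,250,181,.05),pt(w,245,188),pt(w,256,175)); print('block',pt(w,286,180),'red',pt(w,451,96))
r=[pt(w,u,181) for u in (235,265)];print(r)
z=[pt(w,u,v)[2] for u in range(240,262,3) for v in range(172,192,3)];print(np.median(z))"
```

```text
[ 0.68474322 -0.09267206  0.05376151] [ 0.68564372 -0.09301301  0.05      ] [ 0.68851425 -0.098439    0.05366697] [ 0.68237323 -0.0866499   0.05243014]
block [ 0.70101769 -0.06612359  0.03088006] red [0.68129435 0.07327821 0.0521241 ]
[array([ 0.68034151, -0.10348418,  0.05362632]), array([ 0.68924243, -0.08188579,  0.05350008])]
0.053010865722452616
```

Call:
drive_tool(
  series=[-1,1,-2,20,0,-1,0,0,30,0,-1,0,0,25,0,-1,0,0,12,0,-1,0,0,0,0,-1,0,0,0,0],
)

```text
t: 11.35
position: [0.6811, -0.0954, 0.1408]
tcp_rot: [-0.002, 0.832, 0.555, -0.0]
wrist_force: [0.2, -0.2, 0.3]
grip_width: 0.0002
```

```bash
python3 -c "
from h import *
todo([.6845,-.0925,.135])"
```

```text
11.35 [ 0.6811 -0.0954  0.1408] axes [[0.383, 0.924, -0.003], [0.924, -0.383, 0.004], [0.002, -0.004, -1.0]] j [ 0.14  0.71 -0.06  1.56  0.04  0.88  1.25] F [ 0.2 -0.2  0.3] 0.00020419321201657804
mm [4.  2.  5.8]
```

Call:
drive_tool(
  series=[-1,4,2,3,0,-1,0,0,3,0,-1,0,0,0,0],
)

```text
t: 11.72
position: [0.6862, -0.0922, 0.1368]
tcp_rot: [-0.001, 0.832, 0.555, 0.001]
wrist_force: [0.4, 0.1, 0.3]
grip_width: -0.0
```

```bash
python3 -c "
from h import *
todo([.6845,-.0925,.1255])"
```

```text
11.72 [ 0.6862 -0.0922  0.1368] axes [[0.383, 0.924, 0.001], [0.924, -0.383, 0.003], [0.003, -0.0, -1.0]] j [ 0.13  0.72 -0.05  1.55  0.04  0.87  1.24] F [0.4 0.1 0.3] -3.9493185479594604e-05
mm [-0.9 -1.5 11.3]
```

Call:
drive_tool(
  series=[-1,0,0,3,0,-1,0,0,3,0,-1,0,0,3,0],
)

```text
t: 12.1
position: [0.6866, -0.0922, 0.1279]
tcp_rot: [-0.001, 0.832, 0.555, 0.002]
wrist_force: [-0.4, -0.0, 0.3]
grip_width: -0.0003
```

Call:
drive_tool(
  series=[-1,-1,-2,2,0,-1,0,0,2,0,-1,0,0,2,0,-1,0,0,2,0],
)

```text
t: 12.6
position: [0.6839, -0.0924, 0.1198]
tcp_rot: [-0.001, 0.832, 0.555, 0.001]
wrist_force: [-1.9, -0.6, 4.3]
grip_width: -0.0003
```

Call:
drive_tool(
  series=[-1,0,0,2,0,-1,0,0,2,0],
)

```text
t: 12.85
position: [0.684, -0.0924, 0.1185]
tcp_rot: [-0.001, 0.832, 0.555, 0.001]
wrist_force: [-8.1, 1.0, 20.1]
grip_width: 0.0001
```

The button has bottomed: 20 N, against 4.3 N when it was nearly down. I'll release it and rise.

Call:
drive_tool(
  series=[-1,0,0,0,0,-1,0,0,-3,0,-1,0,0,-5,0,-1,0,0,-15,0,-1,0,0,-30,0,-1,0,0,-35,0,-1,0,0,-30,0,-1,0,0,-5,0,-1,0,0,0,0,-1,0,0,0,0],
)

```text
t: 14.1
position: [0.6839, -0.0929, 0.2469]
tcp_rot: [-0.001, 0.832, 0.555, 0.002]
wrist_force: [-0.2, 0.1, -0.5]
grip_width: 0.0003
```

```bash
python3 -c "
from h import *
todo([.6845,-.0925,.23]); w=grab('wrist','w4');s=grab('scene','s4');grab('top','t4')
m=w['pixels'].astype(int); g=(m[...,1]>m[...,2]+50)&(m[...,1]>m[...,0]+30)
v,u=np.where(g); print(u.mean(),v.mean(),len(u), np.median([pt(w,a,b)[2] for a,b in zip(u[::9],v[::9])]))"
```

```text
14.1 [ 0.6839 -0.0929  0.2469] axes [[0.383, 0.924, 0.002], [0.924, -0.383, 0.003], [0.003, 0.0, -1.0]] j [ 0.14  0.59 -0.06  1.5   0.03  1.05  1.25] F [-0.2  0.1 -0.5] 0.0003086576269478903
mm [ 0.5  0.4 16.9]
249.37104506232023 178.39117929050815 1043 0.053078918472787756
```

View pics/w4.png

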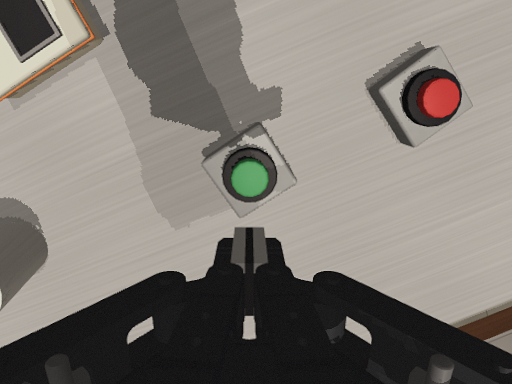

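View pics/t4.png

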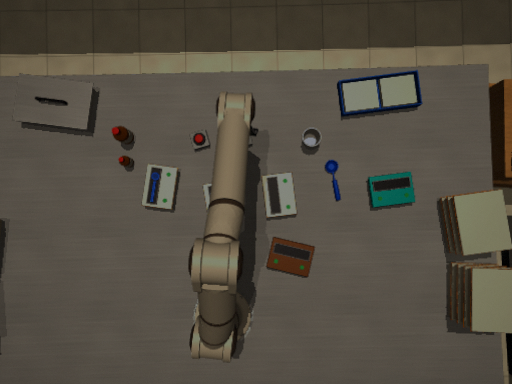

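The wrist view shows the green button back up at (249,178), with its top at 53 mm. In the top view everything visible is where it was at the start.

```bash
python3 -c "
from rig import bot
print(bot.finish_job())"
```

```text
the job is handed in; nothing more can be done
None
```

I pointed at the empty slot, pressed and released the green button, and handed the job in at about 14 s. `finish_job` reports no verdict.

- **Pointing:** I held the shut fingertips about 25 mm above the middle of the empty slot for about 4.6 s. By the measured pose they stayed within about 1–2 mm of the middle, and nothing was touched.
- **Green button:** I pressed it about 6–7 mm down. The upward force rose from about 4 N to 20 N, so it had bottomed. After I lifted off, the top measured 53 mm again, the same as before the press.
- **Last checks:** The arm is clear, with the wrist force near zero. In the last top image, the empty meal, the outer meal with a spoon, the sauce bottle, the cup, the spare spoon and the red button look unmoved. The arm hid most of the middle meal, so I could not fully check that one, but the fingers stayed over 10 cm above it.
- **Disagreements:** The slot middle agreed within 2 mm across the three cameras. The fingertip's edge in the scene image first seemed 14 mm off. I put that down to the width of the pads, and the range readings fitted.

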